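# Shake desiccant tablets over a drying tray

### The job

Eight desiccant tablets in the scoop have to be spread over the metal tray for drying; the scoop's handle is shut in by its parking bracket. Lift the scoop out level by the lug on top and stand it on the open worktop with the tablets still in it, then take it by the handle and shake all the tablets into the tray, at least two into each of its three bays. Do not touch the tablets with the gripper or knock the other things about, and finally stand the empty scoop upright on the open worktop, clear of bracket and tray, and let go.

Things in the scene. Friction and masses are not known exactly. Their poses are not given: they have to be found in the camera images.
- scoop: grey dispensing scoop, an open trough with tablets in it. Origin: middle of its flat underside; x points to the open nose, z up. Trough x -50 to +50 mm, 54 mm wide outside, 46 inside, walls 42 mm high, closed at the back, open at the nose. Stands firmly on a level surface; starts loose on the bracket, underside 10 mm above the worktop. 0.18 to 0.27 kg empty, tablets 0.1 kg.
- scoop_handle: straight black handle of the scoop, behind the trough: a bar 14 mm thick (scoop y), 26 mm tall (z), 80 mm long (x -134 to -54 mm in the scoop frame). Origin: middle of the bar, at scoop x -94, z +36 mm. Axes as the scoop's.
- scoop_lug: upright grey lug on a bridge over the middle of the trough, for lifting the scoop from above: a plate 12 mm thick (scoop y), 40 mm long (x), from 44 to 82 mm above the scoop's underside. Origin: scoop x -10, z +62 mm. Axes as the scoop's.
- scoop_outlet (a point): edge of the scoop's floor at its open nose, where tablets leave: scoop x +51, y 0, z +22 mm. The humped floor climbs towards the nose, 16 deg at the back easing to 4 deg, so held level it keeps the tablets. Tipped nose-down in small steps, the row nearest the nose slides out first, at about 20 to 27 deg (friction varies), the back row last, by 32 to 40 deg.
- bracket: low grey parking bracket, fixed. The scoop just stands on its 10 mm foot plate (x -142 to +72 mm, 86 mm wide). Two cheeks 75 mm high (x -138 to -62 mm, 32 mm apart inside) and an end plate shut in the handle: no finger fits beside it. Origin on the worktop under the parked scoop's origin (within 3 mm); x to the scoop's nose, z up.
- tray: plain metal drying tray, fixed, 276 mm long (its x), 132 mm wide (its y), walls 4 mm thick, up to 27 mm high with the rolled rim, floor 5 mm above the worktop. Two ribs 8 mm high above the floor, across it at x -45.5 and +45.5 mm, part it into three equal bays in a row. Origin: middle, at the worktop; z up.
- bay0 (a point): centre of the floor of the tray's first (tray -x) end bay, about 87 x 124 mm inside
- bay1 (a point): centre of the floor of the tray's middle bay, about 87 x 124 mm inside
- bay2 (a point): centre of the floor of the tray's other (tray +x) end bay, about 87 x 124 mm inside
- tablet0: white ceramic tablet, 18 x 18 x 14 mm, 12 g, slippery; origin at its centre; one of eight that start in the scoop, two abreast in four rows
- tablet1: white ceramic tablet, 18 x 18 x 14 mm, 12 g, slippery; origin at its centre; one of eight that start in the scoop, two abreast in four rows
- tablet2: white ceramic tablet, 18 x 18 x 14 mm, 12 g, slippery; origin at its centre; one of eight that start in the scoop, two abreast in four rows
- tablet3: white ceramic tablet, 18 x 18 x 14 mm, 12 g, slippery; origin at its centre; one of eight that start in the scoop, two abreast in four rows
- tablet4: white ceramic tablet, 18 x 18 x 14 mm, 12 g, slippery; origin at its centre; one of eight that start in the scoop, two abreast in four rows
- tablet5: white ceramic tablet, 18 x 18 x 14 mm, 12 g, slippery; origin at its centre; one of eight that start in the scoop, two abreast in four rows
- tablet6: white ceramic tablet, 18 x 18 x 14 mm, 12 g, slippery; origin at its centre; one of eight that start in the scoop, two abreast in four rows
- tablet7: white ceramic tablet, 18 x 18 x 14 mm, 12 g, slippery; origin at its centre; one of eight that start in the scoop, two abreast in four rows
- flask: bystander, stands loose on the worktop: clear conical flask, 63 mm wide, 102 mm tall; origin: middle of its underside
- vial: bystander, stands loose on the worktop: small clear vial with black cap, 27 mm wide, 52 mm tall; origin: middle of its underside
- small_bottle: bystander, stands loose on the worktop: white bottle with blue cap, 56 mm wide, 105 mm tall; origin: middle of its underside
- timer: bystander, stands loose on the worktop: flat white bench timer, 66 x 62 x 18 mm; origin: middle of its underside
- beaker: bystander, stands loose on the worktop: clear glass beaker, 75 mm wide, 96 mm tall; origin: middle of its underside

How it is judged:
By the outcome, as a careful person would: the job done as asked, in the order asked, and still so for the second after the job is handed in, with the robot touching nothing.
It also fails if it takes over 72 s, if anything falls off the work surface, if the arm or the gripper's body presses on something with over 40 N, if the wrist force passes 120 N, or if a joint passes its speed limit or range.

### The arm

A 6-joint arm with a two-finger parallel gripper is mounted at the origin on a cart in front of the work surface, level with it; the furniture and walls round the work are solid. World frame = base frame: x ahead of the robot, y to its left, z up, the work surface at z = 0. Lengths are in m, angles in rad, forces in N, time in s.
With the tool pointing down it reaches from about 0.425 to 0.95 m from the base axis. Payload 3.5 kg.
Tool frame: the origin (TCP) lies between the finger pads; the fingertips stand 19 mm ahead of it and the grasp point (between the pads) is the TCP (ctrl.nose_length is the distance from the TCP to the fingertips, in m); z points along the fingers, y is the line along which they close (so a half turn about z gives the same grasp; the last joint's range is limited). The gripper opens to 85 mm and grips with 20 to 120 N. Pads are 22 mm wide; open, the fingers measure 114 mm over their backs; the gripper's body (76 mm by 85 mm) begins 54 mm behind the grasp point. The pads swing forward as they close: fully open they stand 13 mm farther back than shut.
Start: joints at [1.055, 0.286, 1.577, -0, 1.279, -0.15], TCP at [0.241, 0.63, 0.25] pointing down, gripper open.
Joint ranges: [-2.77, 2.77], [-0.9, 2.22], [0.21, 2.48], [-1.53, 4.67], [0.24, 2.81], [-2.84, 2.84]. Speed limits (rad/s): [2.79, 2.79, 3.14, 3.14, 3.14, 3.14].

### API

Orientations are given as a unit quaternion [x, y, z, w].
In Python, from plant import ctrl gives the robot as it stands.
- The arm moves only by the tool apply_moves, never from a script. Its argument "series" is a list of rows, each a list of 6 numbers: the shift along the world's x, y, z scaled (see below), then the turn, a rotation vector about the world's x, y, z scaled (see below). A call has 1 to 20 rows; each row is the pose to reach, as a shift and turn from the pose commanded when the call began; what a row does not reach only later rows make up. The controller multiplies each number of a shift by 0.8 m and each number of a turn by 45 degrees. A row lasts 1/8 s, in which the tool goes at most 62.5 mm and 10.7 degrees, less where a joint would pass 70% of its speed; a pose out of reach is approached as far as the arm can. A call with a number of a shift or a turn outside -1 to 1 is refused whole. A call with a gripper value outside its range is refused whole. "jaw" is the opening, from 0 (shut) to 1 (fully open), set as the call begins (left out, the last holds). The fingers move at their own pace and stop on an object; "squeeze" is the grip in N (left out, the last holds). Time passes only in rows, so rows that repeat a pose let the fingers close. It gives the time, the measured TCP pose, the force, the opening and the grip force at its end, in the units of the state.
- ctrl.get_state(): the state, without advancing time (a new reading comes with each control period).
- ctrl.read_camera(name): name is "scene" or "top" or "wrist"; returns the picture (384x512x3 uint8, red, green, blue); there is no depth.
- ctrl.get_calibration(name): a dict with "fx", "fy", "cx", "cy" (pixels), "xyz" and "orientation" of the camera in the world; the wrist camera has in their place "hand_eye" (4x4, takes a point from camera to tool coordinates, whose origin is the TCP and whose axes are the flange's). Camera axes: x right, y up, looking along -z (the intrinsics and any distortion apply to the point x, -y, -z); pixel columns grow to the right and rows downward; lengths in m; the calibration is good to about 2 mm. A picture is of the moment at which its call begins: read the wrist's pose just before it. get_calibration takes no time and is no camera call.
- ctrl.sign_off(): hands the job in; it is judged then, once.
Trained networks look in the newest picture that a camera, given by its name, has taken for a name from the list of things; names that differ only in an ending like _2 or _b are one class to them, and where a whole thing is asked for, a point or a joint stands for the part that bears it (a point fixed in the world has none). Each returns a list of dicts, best first, with "p" (0 to 1); they miss things now and then, are a little off and sometimes report something else, mostly with a low value. They report only what shows in the picture. A call takes as long as a camera call.
- ctrl.boxes_of(thing, camera): "xy" ([column, row] as shares, 0 to 1, of the picture: columns of its width, rows of its height, amid what is visible of it).
- ctrl.silhouettes(thing, camera): "pixels" (384x512 bool, what is visible of it) and "xy" ([column, row] as shares, 0 to 1, of the picture: columns of its width, rows of its height, amid what is visible of it).
The state is a dict: "time": time; "qpos": joint angles; "dq": joint speeds; "joint_efforts": joint torques, N m; "eef_pos": TCP position; "tcp_rot": TCP orientation; "contact_force": force on the tool from outside, world axes, zero at the start; "wrist_torque": the same for the moment, N m; "opening": opening from 0.0 (shut) to 1.0 (fully open); "finger_force": force on a finger pad.
Only numpy, scipy, OpenCV 4.12 (cv2) and the standard library are available. Lean on these libraries where they do the work, as an engineer would, in place of code of your own. Each camera call takes 0.05 s, during which the arm holds its last target. There are 200 camera calls.

## Working session

There is one attempt and no reset: what is moved stays moved. The work goes in short steps, Python scripts to look and compute and a tool call to move; the robot and the scene stay as the last step left them, time stands still between calls to the robot, and variables do not carry over. Pictures are saved under pics/ and viewed, at most 10 in all, crops included, and the job is handed in when it is done.

Besides the shell and the picture viewer there is one more tool, called after ">>>" by a JSON object that holds its "fn" and its "kwargs", one argument or row to a line. apply_moves: Moves the arm, as the interface text tells. Shifts and turns lie within -1 to 1; 1 stands for 0.8 m of shift or 45 degrees of turn. Its arguments: {"type":"object","properties":{"series":{"type":"array"},"jaw":{"type":"number"},"squeeze":{"type":"number"}},"required":["series"]}

```bash
ls; mkdir -p pics; cat > h.py <<'E'
import numpy as np, cv2
from scipy.spatial.transform import Rotation as R
from plant import ctrl
def cam(name,st=None):
    c=ctrl.get_calibration(name)
    if 'hand_eye' in c:
        st=st or ctrl.get_state(); T=np.eye(4); T[:3,:3]=R.from_quat(st['tcp_rot']).as_matrix(); T[:3,3]=st['eef_pos']
        T=T@np.array(c['hand_eye'])
    else:
        T=np.eye(4); T[:3,:3]=R.from_quat(c['orientation']).as_matrix(); T[:3,3]=c['xyz']
    return c,T
def pix2w(uv,z,name,st=None):
    c,T=cam(name,st); uv=np.atleast_2d(uv).astype(float)
    d=np.c_[(uv[:,0]-c['cx'])/c['fx'],-(uv[:,1]-c['cy'])/c['fy'],-np.ones(len(uv))]@T[:3,:3].T
    return T[:3,3]+d*((z-T[2,3])/d[:,2])[:,None]
def w2pix(p,name,st=None):
    c,T=cam(name,st); q=(np.atleast_2d(p)-T[:3,3])@T[:3,:3]
    return np.c_[c['cx']+c['fx']*q[:,0]/-q[:,2],c['cy']-c['fy']*q[:,1]/-q[:,2]]
E
python3 - <<'E'
from h import *
a=ctrl.read_camera('top');b=ctrl.read_camera('scene')
cv2.imwrite('pics/top.png',a[:,:,::-1]);cv2.imwrite('pics/scene.png',b[:,:,::-1])
print(ctrl.get_calibration('top'));print(ctrl.get_calibration('scene'))
print(ctrl.get_calibration('wrist'))
hz=dict(scoop=.04,scoop_handle=.059,scoop_lug=.092,bracket=.01,tray=.015,flask=.05,vial=.03,small_bottle=.06,timer=.018,beaker=.05)
for n,z in hz.items():
    for r in ctrl.silhouettes(n,'top')[:2]:
        m=r['pixels'];ys,xs=np.nonzero(m); rc=cv2.minAreaRect(np.c_[xs,ys].astype(np.float32))
        w=pix2w(cv2.boxPoints(rc),z,'top')
        print(n,round(r['p'],2),np.array(r['xy'])*[512,384],m.sum(),'c',pix2w(rc[0],z,'top')[0,:2].round(3),'corners',w[:,:2].round(3).tolist())
for n in ['bay0','bay1','bay2']:
    print(n,[(round(r['p'],2),pix2w(np.array(r['xy'])*[512,384],.005,'top')[0,:2].round(3)) for r in ctrl.boxes_of(n,'top')[:2]])
print(ctrl.get_state())
E
```

```text
pics
{'fx': 416.0741199363942, 'fy': 416.0741199363942, 'cx': 255.0592298268072, 'cy': 191.3799893974514, 'xyz': array([0.30426767, 0.09546832, 1.54437278]), 'orientation': array([ 0.05243609, -0.05941282, -0.70463339,  0.70513286])}
{'fx': 375.747092326689, 'fy': 375.747092326689, 'cx': 255.80481646560884, 'cy': 188.17490896643264, 'xyz': array([ 0.05200725, -0.7583752 ,  0.66866504]), 'orientation': array([ 0.47558764, -0.12967543, -0.22873891,  0.83945172])}
{'fx': 330.991637555415, 'fy': 330.991637555415, 'cx': 260.2355848479946, 'cy': 191.38439597586287, 'hand_eye': array([[-3.52841356e-04,  9.49103972e-01,  3.14962736e-01,
         8.08519101e-02],
       [ 9.99999936e-01,  3.55465742e-04,  4.91086205e-05,
         5.28642468e-05],
       [-6.53492757e-05,  3.14962733e-01, -9.49104037e-01,
        -1.23935869e-01],
       [ 0.00000000e+00,  0.00000000e+00,  0.00000000e+00,
         1.00000000e+00]])}
scoop 0.97 [207.2064 190.6944] 391 c [0.513 0.263] corners [[0.43, 0.307], [0.61, 0.275], [0.598, 0.218], [0.419, 0.251]]
scoop_handle 0.59 [200.3968 215.3088] 153 c [0.464 0.271] 
[... 1457 characters left out ...]
))]
{'time': 0.75, 'qpos': array([ 1.05499668e+00,  2.86282986e-01,  1.57668172e+00, -1.69823539e-07,
        1.27858731e+00, -1.50014753e-01]), 'dq': array([ 0.00089675,  0.00161467,  0.0010688 , -0.00144931, -0.00134983,
        0.00113305]), 'joint_efforts': array([ 3.69904901e-04, -4.05886781e+01, -2.92890358e+01, -2.36627511e-04,
        5.72059380e-04,  8.05158265e-06]), 'eef_pos': array([0.24141549, 0.63034805, 0.25034614]), 'tcp_rot': array([1.81874513e-01, 9.83321749e-01, 1.91765068e-05, 6.71682002e-06]), 'contact_force': array([-0.42716038, -0.60584235, -1.40945675]), 'wrist_torque': array([-0.00635079, -0.01182547, -0.01189039]), 'finger_force': 0.0, 'opening': 1.0032416277108465}
```

```bash
python3 - <<'E'
import cv2
a=cv2.imread('pics/top.png');b=cv2.imread('pics/scene.png')
c=cv2.resize(a[90:290,110:400],(800,552),interpolation=cv2.INTER_CUBIC);cv2.imwrite('pics/topc.png',c)
E
```

```text
(no output)
```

View pics/topc.png

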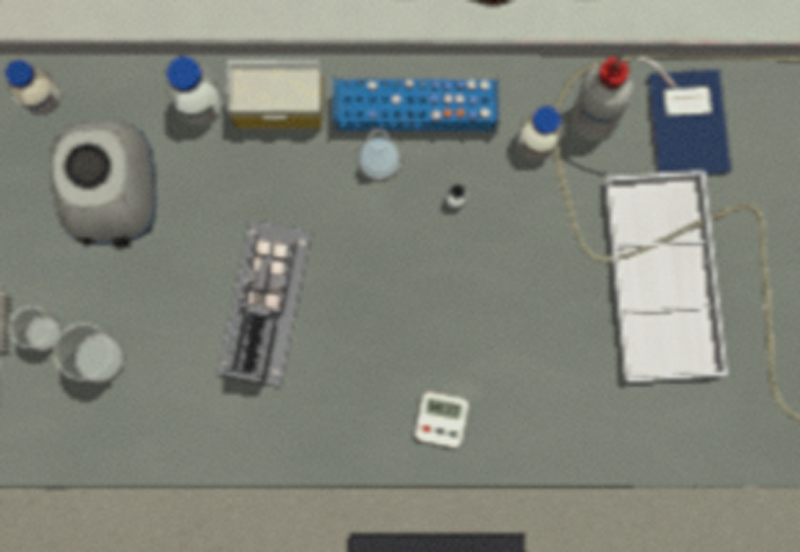

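View pics/scene.png

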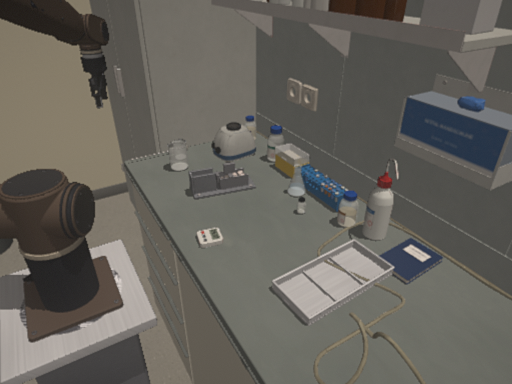

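The top view shows the scoop in its bracket at crop (262,300) with its nose up (+x) and a yaw of about -11°. The tray is at crop (668,278) and the vial at (455,197). The timer is at (440,420) and the flask at (378,158). The scene view agrees, and the worktop between the scoop and tray is open.

>>> {"fn": "apply_moves", "kwargs": {
  "series": [
    [0.374,-0.469,0,0,0,0.228],
    [0.374,-0.469,0,0,0,0.228],
    [0.374,-0.469,0,0,0,0.228],
    [0.374,-0.469,0,0,0,0.228],
    [0.374,-0.469,0,0,0,0.228],
    [0.374,-0.469,0,0,0,0.228],
    [0.374,-0.469,0,0,0,0.228],
    [0.374,-0.469,0,0,0,0.228],
    [0.374,-0.469,0,0,0,0.228],
    [0.374,-0.469,0,0,0,0.228],
    [0.374,-0.469,0,0,0,0.228]
  ],
  "jaw": 1
}}

```text
time: 2.12
eef_pos: [0.5398, 0.2563, 0.2503]
tcp_rot: [0.092, 0.996, 0.0, -0.0]
contact_force: [0.6, 1.0, 0.0]
opening: 1.004
finger_force: 0.0
```

```bash
python3 - <<'E'
from h import *
st=ctrl.get_state();print(st['eef_pos'],st['qpos'],st['time'])
im=ctrl.read_camera('wrist');cv2.imwrite('pics/w1.png',im[:,:,::-1])
for n,z in dict(scoop_lug=.092,scoop_handle=.059,scoop=.05).items():
    for r in ctrl.silhouettes(n,'wrist')[:2]:
        m=r['pixels'];ys,xs=np.nonzero(m); rc=cv2.minAreaRect(np.c_[xs,ys].astype(np.float32))
        print(n,round(r['p'],2),np.array(r['xy'])*[512,384],m.sum(),rc,pix2w(cv2.boxPoints(rc),z,'wrist',st)[:,:2].round(3).tolist())
E
```

```text
[0.53977891 0.25626916 0.25031369] [ 2.73490173e-01  1.17700447e-01  1.77305441e+00  2.46487984e-04
  1.25106488e+00 -1.11245429e+00] 2.125
scoop_lug 0.89 [266.5984 173.4912] 1278 ((264.2500305175781, 173.25001525878906), (47.37614822387695, 46.66904067993164), 45.0) [[0.531, 0.232], [0.507, 0.266], [0.542, 0.289], [0.567, 0.255]]
scoop_lug 0.19 [251.2896 161.5104] 101 ((251.5, 160.0), (8.0, 11.0), 90.0) [[0.518, 0.248], [0.52, 0.257], [0.527, 0.256], [0.525, 0.246]]
scoop_handle 0.96 [266.1888  94.0032] 1678 ((264.0, 86.0), (98.0, 30.0), 90.0) [[0.422, 0.268], [0.427, 0.294], [0.511, 0.28], [0.506, 0.252]]
scoop 0.59 [264.8064 154.4064] 4910 ((264.0, 131.0), (188.0, 54.0), 90.0) [[0.419, 0.258], [0.428, 0.305], [0.609, 0.277], [0.599, 0.22]]
scoop 0.43 [22.6816 35.7888] 2470 ((21.0, 32.0), (64.0, 42.0), 90.0) [[0.353, 0.062], [0.36, 0.098], [0.408, 0.078], [0.401, 0.04]]
```

View pics/w1.png

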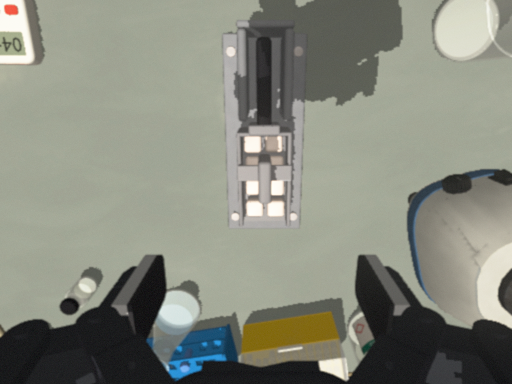

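The wrist view has the scoop along the image's vertical. The handle is at column 264, rows 38–122, the lug plate at about columns 259–270, rows 155–203, and the trough mouth at about row 217.

```bash
python3 - <<'E'
from h import *
st=ctrl.get_state()
y=np.deg2rad(-10.8);ax=np.array([np.cos(y),np.sin(y)])
for n,u,v,z,o in [('handle rear',264,38,.059,-134),('handle front',264,122,.059,-54),('lug far',265,203,.092,10),('nose wall end',265,217,.052,50),('plate nose',264,228,.010,72),('plate rear',264,27,.085,-140)]:
    w=pix2w((u,v),z,'wrist',st)[0,:2]; print(n,w.round(4),'origin est',(w-ax*o/1000).round(4))
a=cv2.imread('pics/w1.png')[20:240,200:330];cv2.imwrite('pics/w1c.png',cv2.resize(a,(354,600),interpolation=cv2.INTER_CUBIC))
E
```

```text
handle rear [0.4259 0.2808] origin est [0.5575 0.2557]
handle front [0.4967 0.2678] origin est [0.5497 0.2577]
lug far [0.5644 0.2559] origin est [0.5546 0.2577]
nose wall end [0.5946 0.2509] origin est [0.5455 0.2603]
plate nose [0.6259 0.2445] origin est [0.5552 0.258 ]
plate rear [0.4209 0.2814] origin est [0.5584 0.2552]
```

View pics/w1c.png

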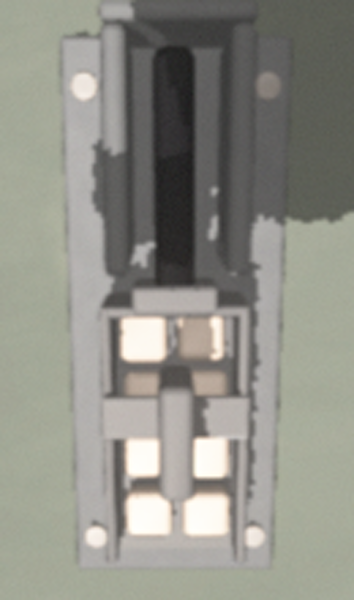

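>>> {"fn": "apply_moves", "kwargs": {
  "series": [
    [0.0065,0.004,-0.07,0,0,0],
    [0.0065,0.004,-0.13,0,0,0],
    [0.0065,0.004,-0.175,0,0,0],
    [0.0065,0.004,-0.2,0,0,0],
    [0.0065,0.004,-0.215,0,0,0],
    [0.0065,0.004,-0.215,0,0,0]
  ]
}}

```text
time: 3.08
eef_pos: [0.546, 0.2585, 0.0785]
tcp_rot: [0.093, 0.996, 0.0, 0.0]
contact_force: [-0.1, -0.3, -0.4]
opening: 0.996
finger_force: 0.0
```

>>> {"fn": "apply_moves", "kwargs": {
  "series": [
    [0,0,0,0,0,0],
    [0,0,0,0,0,0],
    [0,0,0,0,0,0],
    [0,0,0,0,0,0],
    [0,0,0,0,0,0],
    [0,0,0,0,0,0],
    [0,0,0,0,0,0],
    [0,0,0,0,0,0]
  ],
  "jaw": 0,
  "squeeze": 70
}}

```text
time: 4.08
eef_pos: [0.546, 0.2584, 0.0787]
tcp_rot: [0.093, 0.996, 0.0, 0.0]
contact_force: [-1.3, -0.1, 2.9]
opening: 0.127
finger_force: 68.8
```

>>> {"fn": "apply_moves", "kwargs": {
  "series": [
    [0,0,0.005,0,0,0],
    [0,0,0.0125,0,0,0],
    [0,0,0.0225,0,0,0],
    [0,0,0.035,0,0,0],
    [0,0,0.05,0,0,0],
    [0,0,0.065,0,0,0],
    [0,0,0.08,0,0,0],
    [0,0,0.095,0,0,0],
    [0,0,0.1075,0,0,0],
    [0,0,0.1175,0,0,0],
    [0,0,0.125,0,0,0],
    [0,0,0.125,0,0,0]
  ]
}}

```text
time: 5.58
eef_pos: [0.5461, 0.2584, 0.1788]
tcp_rot: [0.093, 0.996, 0.0, 0.0]
contact_force: [0.3, 0.8, -3.2]
opening: 0.129
finger_force: 68.2
```

```bash
python3 - <<'E'
from h import *
st=ctrl.get_state();print(st['eef_pos'],st['contact_force'],st['finger_force'],st['wrist_torque'])
im=ctrl.read_camera('wrist');sc=ctrl.read_camera('scene')
a=cv2.resize(im[0:384,60:460],(625,600));b=cv2.resize(sc[100:260,120:330],(630,480))
cv2.imwrite('pics/w2.png',np.hstack([cv2.resize(a,(400,384)),cv2.resize(b,(400,384))])[:,:,::-1])
E
```

```text
[0.54605565 0.25839663 0.17884025] [ 0.27113263  0.76179367 -3.20016234] 68.15593957901001 [-0.00410081 -0.05454592  0.00985365]
```

View pics/w2.png

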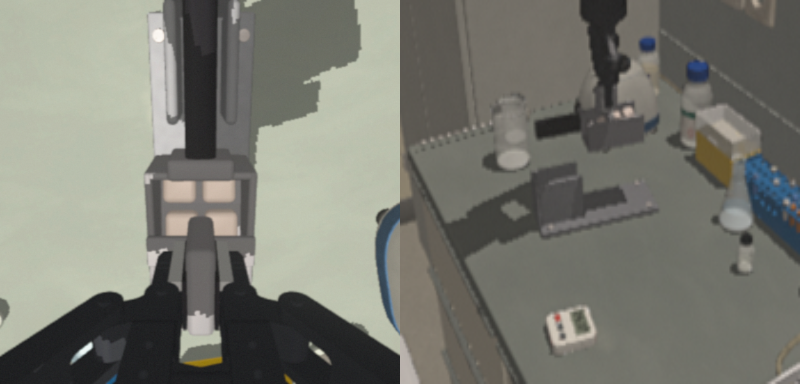

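The scoop hangs level in the lug grip: the handle and two rows of tablets are visible at (200,190) to (200,222), and the empty bracket lies below.

>>> {"fn": "apply_moves", "kwargs": {
  "series": [
    [0,-0.003,0,0,0,-0.018],
    [-0.001,-0.011,0,0,0,-0.065],
    [-0.002,-0.024,0,0,0,-0.138],
    [-0.003,-0.04,0,0,0,-0.229],
    [-0.004,-0.058,0,0,0,-0.333],
    [-0.005,-0.078,0,0,0,-0.443],
    [-0.006,-0.097,0,0,0,-0.552],
    [-0.007,-0.115,0,0,0,-0.656],
    [-0.008,-0.131,0,0,0,-0.747],
    [-0.009,-0.144,0,0,0,-0.82],
    [-0.01,-0.152,0,0,0,-0.867],
    [-0.01,-0.155,0,0,0,-0.885]
  ]
}}

```text
time: 7.18
eef_pos: [0.5377, 0.1339, 0.1783]
tcp_rot: [0.427, 0.904, -0.0, -0.0]
contact_force: [0.2, -0.4, -3.5]
opening: 0.129
finger_force: 68.2
```

>>> {"fn": "apply_moves", "kwargs": {
  "series": [
    [0,-0.003,0,0,0,-0.018],
    [-0.001,-0.011,0,0,0,-0.065],
    [-0.002,-0.024,0,0,0,-0.138],
    [-0.003,-0.04,0,0,0,-0.229],
    [-0.004,-0.058,0,0,0,-0.333],
    [-0.005,-0.078,0,0,0,-0.443],
    [-0.006,-0.097,0,0,0,-0.552],
    [-0.007,-0.115,0,0,0,-0.656],
    [-0.008,-0.131,0,0,0,-0.747],
    [-0.009,-0.144,0,0,0,-0.82],
    [-0.01,-0.152,0,0,0,-0.867],
    [-0.01,-0.155,0,0,0,-0.885],
    [-0.01,-0.155,0,0,0,-0.885]
  ]
}}

```text
time: 8.8
eef_pos: [0.5298, 0.0104, 0.1783]
tcp_rot: [0.709, 0.705, 0.0, -0.0]
contact_force: [0.4, -0.0, -3.3]
opening: 0.133
finger_force: 68.2
```

>>> {"fn": "apply_moves", "kwargs": {
  "series": [
    [0,0,-0.005,0,0,0],
    [0,0,-0.015,0,0,0],
    [0,0,-0.03,0,0,0],
    [0,0,-0.048,0,0,0],
    [0,0,-0.067,0,0,0],
    [0,0,-0.086,0,0,0],
    [0,0,-0.103,0,0,0],
    [0,0,-0.117,0,0,0],
    [0,0,-0.126,0,0,0],
    [0,0,-0.131,0,0,0],
    [0,0,-0.134,0,0,0],
    [0,0,-0.136,0,0,0],
    [0,0,-0.137,0,0,0],
    [0,0,-0.138,0,0,0],
    [0,0,-0.138,0,0,0]
  ]
}}

```text
time: 10.68
eef_pos: [0.5302, 0.0103, 0.0687]
tcp_rot: [0.709, 0.705, 0.0, 0.0]
contact_force: [-1.2, 0.8, 1.6]
opening: 0.132
finger_force: 68.8
```

>>> {"fn": "apply_moves", "kwargs": {
  "series": [
    [0,0,0,0,0,0],
    [0,0,0,0,0,0],
    [0,0,0,0,0,0],
    [0,0,0,0,0,0],
    [0,0,0,0,0,0],
    [0,0,0,0,0,0],
    [0,0,0.04,0,0,0],
    [0,0,0.1,0,0,0],
    [0,0,0.14,0,0,0],
    [0,0.05,0.16,0,0,0],
    [0,0.1,0.16,0,0,0],
    [0,0.1,0.16,0,0,0]
  ],
  "jaw": 1
}}

```text
time: 12.18
eef_pos: [0.5296, 0.0923, 0.1962]
tcp_rot: [0.708, 0.706, 0.0, 0.0]
contact_force: [-0.0, 0.6, -0.4]
opening: 0.998
finger_force: 0.0
```

```bash
python3 - <<'E'
from h import *
st=ctrl.get_state();print(st['eef_pos'],st['qpos'],st['time'])
im=ctrl.read_camera('wrist');sc=ctrl.read_camera('scene');tp=ctrl.read_camera('top')
cv2.imwrite('pics/sc0.png',sc[:,:,::-1]);cv2.imwrite('pics/tp0.png',tp[:,:,::-1])
for n,z in dict(scoop_lug=.082,scoop_handle=.049).items():
    for r in ctrl.silhouettes(n,'wrist')[:1]:
        m=r['pixels'];ys,xs=np.nonzero(m); rc=cv2.minAreaRect(np.c_[xs,ys].astype(np.float32))
        print(n,round(r['p'],2),rc,pix2w(cv2.boxPoints(rc),z,'wrist',st)[:,:2].round(3).tolist(),pix2w(rc[0],z,'wrist',st)[0].round(4))
r=ctrl.silhouettes('tray','scene')[0]['pixels']
t=ctrl.silhouettes('tray','top')[0]['pixels'];ys,xs=np.nonzero(t);print(pix2w(cv2.boxPoints(cv2.minAreaRect(np.c_[xs,ys].astype(np.float32))),.025,'top').round(3).tolist())
for v in ['vial','flask']:
    for q in ctrl.boxes_of(v,'top')[:1]: print(v,q['p'],pix2w(np.array(q['xy'])*[512,384],.03,'top')[0].round(3))
b=cv2.resize(sc[170:384,180:480],(560,400))
cv2.imwrite('pics/w3.png',np.hstack([im[:,100:400][:,:,:],cv2.resize(tp[160:288,300:425],(375,384))])[:,:,::-1])
E
```

```text
[0.52957838 0.09226112 0.19620886] [-1.64526847e-02  3.53235112e-02  1.96377677e+00  2.92330636e-04
  1.14200337e+00 -1.39473767e-02] 12.175
scoop_lug 0.65 ((256.73052978515625, 269.5877685546875), (52.95106506347656, 56.28923034667969), 32.15229415893555) [[0.495, 0.017], [0.521, 0.061], [0.557, 0.035], [0.533, -0.011]] [0.5266 0.0265 0.082 ]
scoop_handle 0.75 ((261.5, 178.5), (101.0, 33.0), 90.0) [[0.517, 0.138], [0.544, 0.137], [0.546, 0.048], [0.516, 0.048]] [0.5308 0.0949 0.049 ]
[[0.689, -0.196, 0.025], [0.703, -0.338, 0.025], [0.422, -0.353, 0.025], [0.409, -0.214, 0.025]]
vial 0.58 [ 0.677 -0.     0.03 ]
flask 0.68 [0.705 0.113 0.03 ]
```

View pics/w3.png

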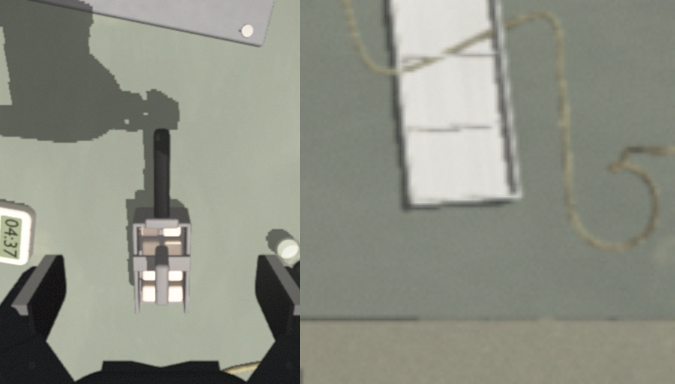

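The scoop stands on the worktop with all four rows still in it and its nose towards -y; the handle is at about columns 155–168, rows 130–215 of the left half. Next is the handle grip from above.

>>> {"fn": "apply_moves", "kwargs": {
  "series": [
    [0.002,-0.005,-0.06,0,0,0],
    [0.002,-0.005,-0.11,0,0,0],
    [0.002,-0.005,-0.15,0,0,0],
    [0.002,-0.005,-0.18,0,0,0],
    [0.002,-0.005,-0.193,0,0,0],
    [0.002,-0.005,-0.2,0,0,0],
    [0.002,-0.005,-0.2,0,0,0]
  ]
}}

```text
time: 13.5
eef_pos: [0.5319, 0.0863, 0.0364]
tcp_rot: [0.709, 0.705, 0.0, 0.0]
contact_force: [-0.4, 0.5, 0.3]
opening: 0.997
finger_force: 0.0
```

>>> {"fn": "apply_moves", "kwargs": {
  "series": [
    [0,0,0,0,0,0],
    [0,0,0,0,0,0],
    [0,0,0,0,0,0],
    [0,0,0,0,0,0],
    [0,0,0,0,0,0],
    [0,0,0,0,0,0],
    [0,0,0,0,0,0],
    [0,0,0,0,0,0]
  ],
  "jaw": 0,
  "squeeze": 110
}}

```text
time: 14.5
eef_pos: [0.5314, 0.0864, 0.0363]
tcp_rot: [0.709, 0.705, -0.0, -0.0]
contact_force: [-3.0, 0.2, 5.6]
opening: 0.145
finger_force: 107.6
```

>>> {"fn": "apply_moves", "kwargs": {
  "series": [
    [0,0,0.004,0,0,0],
    [0,0,0.013,0,0,0],
    [0,0,0.027,0,0,0],
    [0,0,0.044,0,0,0],
    [0,0,0.0625,0,0,0],
    [0,0,0.081,0,0,0],
    [0,0,0.098,0,0,0],
    [0,0,0.112,0,0,0],
    [0,0,0.1215,0,0,0],
    [0,0,0.125,0,0,0]
  ]
}}

```text
time: 15.75
eef_pos: [0.5315, 0.0864, 0.1364]
tcp_rot: [0.709, 0.705, 0.0, 0.0]
contact_force: [-0.5, 0.2, -3.3]
opening: 0.149
finger_force: 107.3
```

>>> {"fn": "apply_moves", "kwargs": {
  "series": [
    [-0.001,-0.003,0,0,0,0],
    [-0.005,-0.013,0,0,0,0],
    [-0.01,-0.029,0,0,0,0],
    [-0.017,-0.048,0,0,0,0],
    [-0.025,-0.071,0,0,0,0],
    [-0.033,-0.094,0,0,0,0],
    [-0.042,-0.117,0,0,0,0],
    [-0.05,-0.14,0,0,0,0],
    [-0.058,-0.163,0,0,0,0],
    [-0.066,-0.186,0,0,0,0],
    [-0.073,-0.206,0,0,0,0],
    [-0.078,-0.221,0,0,0,0],
    [-0.082,-0.23,0,0,0,0],
    [-0.083,-0.233,0,0,0,0],
    [-0.083,-0.233,0,0,0,0]
  ]
}}

```text
time: 17.62
eef_pos: [0.465, -0.0999, 0.1359]
tcp_rot: [0.709, 0.705, 0.0, -0.0]
contact_force: [-0.5, 0.2, -2.9]
opening: 0.144
finger_force: 107.3
```

```bash
cat > look.py <<'E'
import sys; from h import *
st=ctrl.get_state();print(st['eef_pos'].round(4),st['contact_force'].round(2),st['qpos'].round(2),round(st['time'],2), R.from_quat(st['tcp_rot']).apply([0,0,1]).round(3))
sc=ctrl.read_camera('scene');tp=ctrl.read_camera('top');wr=ctrl.read_camera('wrist')
i=int(sys.argv[1])
for n,a in(('s',sc),('t',tp),('w',wr)): cv2.imwrite(f'pics/{n}_{i}.png',a[:,:,::-1])
c0,u0=np.array([.556,-.276]),np.array([np.cos(.062),np.sin(.062)])
for k,zz in (('scene',.012),('top',.012)):
    for r in ctrl.boxes_of('tablet0',k):
        if r['p']<.25: continue
        px=np.array(r['xy'])*[512,384]; w=pix2w(px,zz,k)[0,:2]-c0
        t=np.array([w@u0,w@[-u0[1],u0[0]]])*1000
        print(k,round(r['p'],2),px.round(0),'tray mm',t.round(0), 'IN' if abs(t[0])<138 and abs(t[1])<66 else '')
E
python3 look.py 1; python3 - <<'E'
import cv2,numpy as np
g=lambda f:cv2.imread('pics/'+f)
s=cv2.resize(g('s_1.png')[200:384,200:440],(522,400));t=cv2.resize(g('t_1.png')[140:270,270:420],(276,239));w=cv2.resize(g('w_1.png'),(276,161))
w=cv2.resize(g('w_1.png'),(276,161))
cv2.imwrite('pics/m1.png',np.hstack([s,np.vstack([t,w])]))
E
```

```text
[ 0.465  -0.0999  0.1359] [-0.47  0.19 -2.95] [-0.43 -0.03  2.15  0.    1.02 -0.42] 17.62 [-0.  0. -1.]
scene 0.55 [290. 241.] tray mm [  2. 172.] 
scene 0.3 [276. 229.] tray mm [  1. 235.]
```

View pics/m1.png

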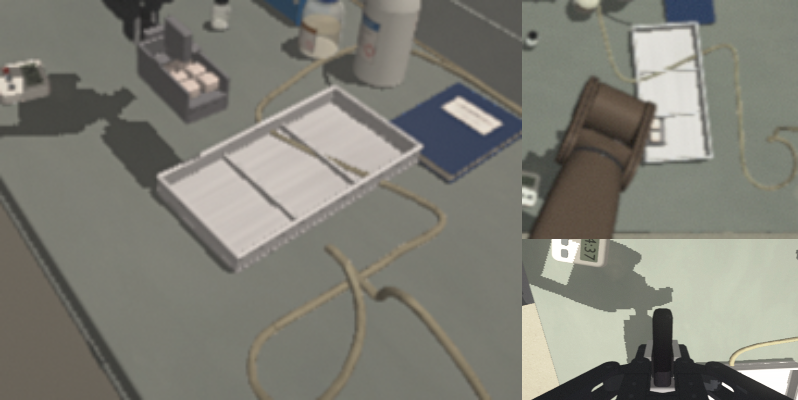

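The scene view shows the tray at about (290,170) with the loaded scoop above its near-left bay. The top view (upper right) shows the nose over the lower bay, inside the near wall. I'll tip there.

>>> {"fn": "apply_moves", "kwargs": {
  "series": [
    [-0.0,-0.001,-0.003,0.02,0,0],
    [0,-0.002,-0.008,0.06,0,0],
    [0,-0.003,-0.014,0.11,0,0],
    [0,-0.005,-0.02,0.165,0,0],
    [0,-0.007,-0.026,0.22,0,0],
    [0,-0.009,-0.03,0.27,0,0],
    [0,-0.01,-0.033,0.32,0,0],
    [0,-0.011,-0.035,0.36,0,0],
    [0,-0.012,-0.035,0.39,0,0],
    [0,-0.013,-0.035,0.41,0,0],
    [0,-0.014,-0.035,0.422,0,0],
    [0,-0.014,-0.035,0.422,0,0],
    [0,-0.014,-0.035,0.422,0,0]
  ]
}}

```text
time: 19.5
eef_pos: [0.465, -0.1111, 0.108]
tcp_rot: [0.699, 0.695, 0.116, -0.117]
contact_force: [-0.1, 0.2, -2.5]
opening: 0.146
finger_force: 107.4
```

```bash
python3 look.py 2
```

```text
[ 0.465  -0.1111  0.108 ] [-0.07  0.2  -2.47] [-0.58  0.09  2.11  0.3   1.14 -0.73] 19.5 [ 0.     0.325 -0.946]
scene 0.47 [294. 259.] tray mm [-37. 108.] 
scene 0.43 [289. 264.] tray mm [-59. 101.] 
scene 0.39 [282. 256.] tray mm [-55. 136.]
```

>>> {"fn": "apply_moves", "kwargs": {
  "series": [
    [0,-0.001,0.003,0.028,0,0],
    [0,-0.003,0.0065,0.056,0,0],
    [0,-0.003,0.0065,0.056,0,0],
    [0,-0.003,0.0065,0.056,0,0],
    [0,-0.003,0.0065,0.056,0,0]
  ]
}}

```text
time: 20.38
eef_pos: [0.4649, -0.1136, 0.113]
tcp_rot: [0.697, 0.693, 0.132, -0.132]
contact_force: [-0.4, 0.0, -3.8]
opening: 0.146
finger_force: 107.4
```

```bash
python3 look.py 3; python3 - <<'E'
import cv2,numpy as np
g=lambda i:cv2.imread(f'pics/s_{i}.png')
d=cv2.absdiff(g(2),g(3)).max(2);d[:180]=0
m=(d>25);ys,xs=np.nonzero(m);print(m.sum(),(xs.min(),xs.max(),ys.min(),ys.max()) if m.any() else '')
E
```

```text
[ 0.4649 -0.1136  0.113 ] [-0.45  0.01 -3.79] [-0.6   0.1   2.1   0.33  1.18 -0.76] 20.38 [-0.     0.367 -0.93 ]
scene 0.64 [293. 259.] tray mm [-39. 110.] 
scene 0.61 [282. 253.] tray mm [-50. 143.] 
scene 0.43 [289. 264.] tray mm [-58. 100.] 
scene 0.29 [181. 155.] tray mm [-21. 837.] 
1096 (np.int64(0), np.int64(304), np.int64(180), np.int64(320))
```

>>> {"fn": "apply_moves", "kwargs": {
  "series": [
    [0,-0.001,0.0025,0.022,0,0],
    [0,-0.003,0.005,0.044,0,0],
    [0,-0.003,0.005,0.044,0,0],
    [0,-0.003,0.005,0.044,0,0],
    [0,-0.003,0.005,0.044,0,0]
  ]
}}

```text
time: 21.25
eef_pos: [0.465, -0.116, 0.1171]
tcp_rot: [0.694, 0.69, 0.143, -0.144]
contact_force: [-0.9, -0.3, -4.0]
opening: 0.149
finger_force: 107.4
```

```bash
python3 look.py 4
```

```text
[ 0.465  -0.116   0.1171] [-0.87 -0.33 -4.03] [-0.62  0.11  2.09  0.35  1.21 -0.78] 21.25 [-0.     0.399 -0.917]
scene 0.59 [281. 257.] tray mm [-61. 132.] 
scene 0.57 [289. 262.] tray mm [-53. 105.] 
scene 0.56 [348. 215.] tray mm [225. 171.] 
scene 0.45 [293. 260.] tray mm [-42. 106.] 
scene 0.42 [289. 254.] tray mm [-34. 130.]
```

>>> {"fn": "apply_moves", "kwargs": {
  "series": [
    [0,-0.001,0.0025,0.022,0,0],
    [0,-0.003,0.005,0.044,0,0],
    [0,-0.003,0.005,0.044,0,0],
    [0,-0.003,0.005,0.044,0,0],
    [0,-0.003,0.005,0.044,0,0]
  ]
}}

```text
time: 22.12
eef_pos: [0.465, -0.1184, 0.1211]
tcp_rot: [0.692, 0.688, 0.155, -0.156]
contact_force: [-1.1, -0.2, -2.8]
opening: 0.147
finger_force: 107.4
```

```bash
python3 look.py 5; python3 - <<'E'
import cv2,numpy as np
g=lambda f:cv2.imread('pics/'+f)
s=cv2.resize(g('s_5.png')[200:340,220:420],(800,560),interpolation=cv2.INTER_CUBIC)
cv2.imwrite('pics/m5.png',s)
E
```

```text
[ 0.465  -0.1184  0.1211] [-1.05 -0.2  -2.83] [-0.64  0.12  2.08  0.37  1.24 -0.8 ] 22.12 [-0.     0.43  -0.903]
scene 0.59 [291. 255.] tray mm [-32. 125.] 
scene 0.45 [281. 255.] tray mm [-56. 140.]
```

View pics/m5.png

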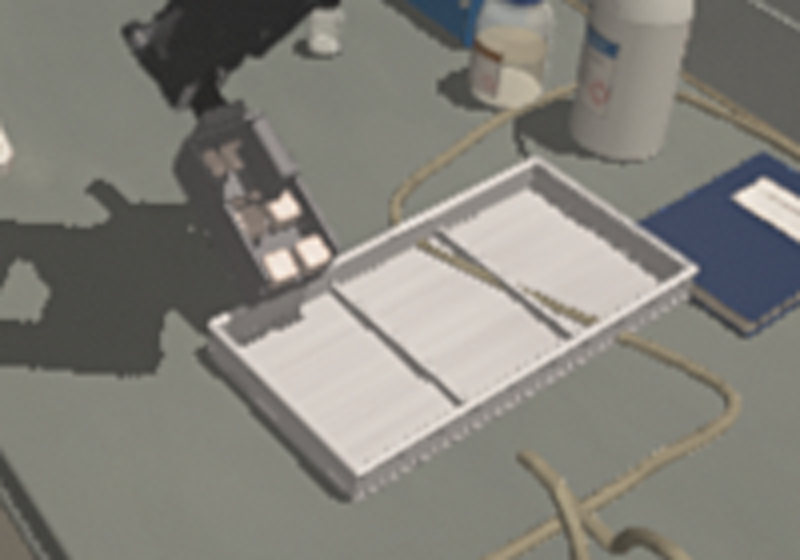

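All four rows are still in the scoop; the front row is at about (298,258), above the near-left bay, and the tray is empty. I'll keep tipping.

>>> {"fn": "apply_moves", "kwargs": {
  "series": [
    [0,-0.001,0.002,0.017,0,0],
    [0,-0.0024,0.0038,0.033,0,0],
    [0,-0.0024,0.0038,0.033,0,0],
    [0,-0.0024,0.0038,0.033,0,0],
    [0,-0.0024,0.0038,0.033,0,0]
  ]
}}

```text
time: 23.0
eef_pos: [0.465, -0.1204, 0.1242]
tcp_rot: [0.69, 0.686, 0.164, -0.165]
contact_force: [-0.3, 0.6, -2.5]
opening: 0.15
finger_force: 107.4
```

```bash
python3 look.py 6; python3 - <<'E'
from h import *
print(w2pix([[.465,-.236,.05]],'scene'))
E
```

```text
[ 0.465  -0.1204  0.1242] [-0.29  0.58 -2.54] [-0.65  0.12  2.07  0.39  1.27 -0.82] 23.0 [ 0.     0.453 -0.891]
scene 0.57 [295. 284.] tray mm [-92.  37.] IN
scene 0.47 [299. 208.] tray mm [126. 284.] 
[[294.38769339 269.6335241 ]]
```

```bash
cat > cnt.py <<'E'
import sys; from h import *
for i in sys.argv[1:]:
    a=cv2.imread(f'pics/s_{i}.png').astype(int); m=((a[:,:,2]-a[:,:,0]>18)&(a[:,:,2]>165)).astype(np.uint8)
    m[:200]=0
    n,l,s,c=cv2.connectedComponentsWithStats(m)
    for k in range(1,n):
        if s[k,4]<6 or not 230<c[k,0]<400: continue
        w=pix2w(c[k],.014,'scene')[0,:2]-[.556,-.276];u=np.array([.998,.062])
        print(i,'area',s[k,4],c[k].round(0),a[l==k].mean(0).round(0),'tray',(np.array([w@u,w@[-.062,.998]])*1000).round(0))
E
python3 cnt.py 1 5 6; python3 - <<'E'
import cv2,numpy as np
a=cv2.imread('pics/s_6.png');print(a[280:290:2,286:306:2].tolist())
E
```

```text
1 area 71 [349. 222.] [149. 166. 174.] tray [199. 142.]
1 area 69 [293. 234.] [171. 184. 203.] tray [ 25. 190.]
1 area 60 [285. 237.] [172. 185. 204.] tray [ -2. 190.]
5 area 27 [349. 208.] [138. 159. 170.] tray [251. 192.]
5 area 82 [349. 222.] [156. 174. 183.] tray [199. 142.]
5 area 36 [291. 252.] [190. 203. 220.] tray [-27. 133.]
5 area 44 [298. 262.] [196. 208. 224.] tray [-39.  91.]
5 area 50 [290. 266.] [195. 206. 222.] tray [-63.  92.]
5 area 10 [361. 324.] [131. 158. 169.] tray [ -49. -131.]
6 area 29 [349. 208.] [138. 159. 170.] tray [250. 193.]
6 area 81 [349. 222.] [156. 175. 183.] tray [198. 142.]
6 area 39 [291. 252.] [192. 205. 221.] tray [-26. 132.]
6 area 39 [302. 280.] [186. 198. 215.] tray [-69.  38.]
6 area 41 [292. 284.] [184. 197. 213.] tray [-98.  41.]
6 area 11 [361. 324.] [131. 158. 169.] tray [ -50. -132.]
[[[110, 114, 118], [97, 99, 103], [106, 109, 113], [136, 141, 148], [143, 148, 155], [187, 193, 200], [145, 154, 169], [195, 210, 228], [202, 217, 231], [197, 212, 228]], [[107, 110, 114], [139, 144, 152], [182, 193, 209], [195, 211, 228], [194, 206, 222], [202, 208, 216], [102, 108, 117], [156, 168, 186], [168, 180, 199], [134, 143, 159]], [[202, 209, 217], [161, 172, 188], [195, 210, 227], [201, 216, 230], [202, 218, 232], [146, 154, 168], [97, 102, 110], [113, 121, 134], [133, 142, 157], [129, 138, 152]], [[203, 209, 217], [116, 122, 132], [155, 166, 184], [182, 196, 219], [136, 146, 162], [184, 192, 201], [122, 126, 131], [131, 138, 149], [172, 179, 188], [190, 196, 204]], [[147, 152, 157], [98, 104, 113], [112, 121, 132], [132, 142, 156], [132, 141, 156], [180, 187, 196], [199, 205, 213], [203, 210, 217], [200, 206, 215], [201, 207, 214]]]
```

Colour detection shows row 1 (two tablets) down in the first bay. I'll tilt back, move to the middle bay and tip to 25°.

>>> {"fn": "apply_moves", "kwargs": {
  "series": [
    [0,0.003,0.001,-0.045,0,0],
    [0,0.006,0.003,-0.09,0,0],
    [0,0.009,0.005,-0.135,0,0],
    [0.002,0.012,0.006,-0.178,0,0],
    [0.008,0.0125,0.006,-0.178,0,0],
    [0.018,0.0135,0.006,-0.178,0,0],
    [0.032,0.0145,0.006,-0.178,0,0],
    [0.048,0.0155,0.006,-0.178,0,0],
    [0.066,0.0165,0.006,-0.178,0,0],
    [0.082,0.0175,0.006,-0.178,0,0],
    [0.096,0.0185,0.006,-0.178,0,0],
    [0.106,0.019,0.006,-0.178,0,0],
    [0.112,0.0195,0.006,-0.178,0,0],
    [0.114,0.0195,0.005,-0.16,0,0],
    [0.114,0.017,0.004,-0.13,0,0],
    [0.114,0.014,0.003,-0.1,0,0],
    [0.114,0.012,0.001,-0.07,0,0],
    [0.114,0.0105,-0.003,-0.045,0,0],
    [0.114,0.0105,-0.003,-0.045,0,0]
  ]
}}

```text
time: 25.62
eef_pos: [0.5559, -0.1122, 0.1211]
tcp_rot: [0.693, 0.688, 0.152, -0.154]
contact_force: [-0.8, -0.8, -2.9]
opening: 0.15
finger_force: 107.4
```

```bash
python3 look.py 7|head -1; python3 cnt.py 7
```

```text
[ 0.5559 -0.1122  0.1211] [-0.77 -0.81 -2.86] [-0.53  0.28  1.88  0.4   1.24 -0.7 ] 25.62 [-0.001  0.422 -0.906]
7 area 15 [349. 208.] [135. 157. 168.] tray [252. 191.]
7 area 78 [349. 222.] [153. 171. 180.] tray [198. 142.]
7 area 14 [306. 226.] [174. 187. 207.] tray [ 82. 197.]
7 area 36 [320. 239.] [189. 202. 220.] tray [ 73. 130.]
7 area 7 [314. 244.] [152. 163. 180.] tray [ 46. 122.]
7 area 6 [351. 272.] [162. 174. 183.] tray [ 48. -12.]
7 area 38 [302. 279.] [184. 197. 214.] tray [-68.  38.]
7 area 38 [292. 284.] [183. 196. 213.] tray [-97.  41.]
7 area 6 [360. 322.] [130. 156. 167.] tray [ -48. -128.]
```

>>> {"fn": "apply_moves", "kwargs": {
  "series": [
    [0,-0.0024,0.0038,0.033,0,0],
    [0,-0.0048,0.0076,0.067,0,0],
    [0,-0.0048,0.0076,0.067,0,0],
    [0,-0.0048,0.0076,0.067,0,0],
    [0,-0.0048,0.0076,0.067,0,0]
  ]
}}

```text
time: 26.5
eef_pos: [0.5561, -0.1157, 0.1278]
tcp_rot: [0.688, 0.684, 0.17, -0.171]
contact_force: [-0.2, 0.3, -3.7]
opening: 0.145
finger_force: 107.4
```

```bash
python3 look.py 8|head -1; python3 cnt.py 8
```

```text
[ 0.5561 -0.1157  0.1278] [-0.21  0.31 -3.72] [-0.55  0.29  1.87  0.43  1.28 -0.73] 26.5 [-0.     0.469 -0.883]
8 area 17 [349. 208.] [136. 158. 169.] tray [253. 191.]
8 area 78 [349. 222.] [154. 172. 181.] tray [198. 142.]
8 area 37 [321. 239.] [192. 206. 223.] tray [ 74. 127.]
8 area 17 [315. 244.] [170. 182. 201.] tray [ 48. 120.]
8 area 37 [302. 279.] [185. 198. 215.] tray [-69.  38.]
8 area 39 [292. 284.] [183. 196. 213.] tray [-98.  41.]
8 area 6 [360. 322.] [130. 156. 168.] tray [ -48. -129.]
```

>>> {"fn": "apply_moves", "kwargs": {
  "series": [
    [0,-0.0013,0.0018,0.017,0,0],
    [0,-0.0025,0.0037,0.035,0,0],
    [0,-0.0025,0.0037,0.035,0,0],
    [0,-0.0025,0.0037,0.035,0,0],
    [0,-0.0025,0.0037,0.035,0,0]
  ]
}}

```text
time: 27.38
eef_pos: [0.5562, -0.1178, 0.1308]
tcp_rot: [0.686, 0.682, 0.18, -0.181]
contact_force: [0.6, -0.1, -2.6]
opening: 0.145
finger_force: 107.5
```

```bash
python3 look.py 9|head -1; python3 cnt.py 9
```

```text
[ 0.5562 -0.1178  0.1308] [ 0.62 -0.13 -2.62] [-0.56  0.29  1.86  0.45  1.31 -0.75] 27.38 [-0.     0.493 -0.87 ]
9 area 16 [350. 208.] [136. 159. 170.] tray [253. 191.]
9 area 78 [349. 222.] [154. 173. 181.] tray [198. 142.]
9 area 8 [308. 222.] [168. 181. 200.] tray [ 96. 206.]
9 area 67 [328. 268.] [182. 195. 212.] tray [10. 32.]
9 area 37 [302. 279.] [185. 198. 215.] tray [-69.  38.]
9 area 38 [292. 284.] [181. 194. 211.] tray [-98.  40.]
9 area 8 [360. 323.] [130. 156. 168.] tray [ -48. -129.]
```

Row 2 is in the middle bay as one double-sized blob at tray (10,32). On to the third bay for the rest.

>>> {"fn": "apply_moves", "kwargs": {
  "series": [
    [0,0.003,0.001,-0.045,0,0],
    [0,0.006,0.003,-0.09,0,0],
    [0,0.009,0.005,-0.135,0,0],
    [0.002,0.012,0.006,-0.178,0,0],
    [0.008,0.0125,0.006,-0.178,0,0],
    [0.018,0.0135,0.006,-0.178,0,0],
    [0.032,0.0145,0.006,-0.178,0,0],
    [0.048,0.0155,0.006,-0.178,0,0],
    [0.066,0.0165,0.006,-0.178,0,0],
    [0.082,0.0175,0.006,-0.178,0,0],
    [0.096,0.0185,0.006,-0.178,0,0],
    [0.106,0.019,0.006,-0.178,0,0],
    [0.112,0.0195,0.006,-0.178,0,0],
    [0.114,0.0195,0.006,-0.15,0,0],
    [0.114,0.017,0.005,-0.11,0,0],
    [0.114,0.014,0.004,-0.07,0,0],
    [0.114,0.01,0.002,-0.03,0,0],
    [0.114,0.0075,0.001,0.0,0,0],
    [0.114,0.0075,0.001,0.0,0,0]
  ]
}}

```text
time: 30.0
eef_pos: [0.6472, -0.1124, 0.1311]
tcp_rot: [0.686, 0.681, 0.18, -0.181]
contact_force: [-0.2, 0.2, -2.1]
opening: 0.148
finger_force: 107.5
```

```bash
python3 look.py 10|head -1; python3 cnt.py 10
```

```text
[ 0.6472 -0.1124  0.1311] [-0.17  0.24 -2.06] [-0.48  0.45  1.65  0.47  1.33 -0.66] 30.0 [-0.     0.493 -0.87 ]
10 area 12 [350. 208.] [135. 158. 168.] tray [254. 191.]
10 area 8 [334. 211.] [175. 188. 208.] tray [202. 206.]
10 area 13 [353. 221.] [155. 174. 182.] tray [210. 138.]
10 area 67 [328. 268.] [180. 193. 211.] tray [10. 32.]
10 area 38 [302. 279.] [184. 196. 213.] tray [-68.  38.]
10 area 37 [292. 284.] [183. 195. 213.] tray [-98.  41.]
```

>>> {"fn": "apply_moves", "kwargs": {
  "series": [
    [0,-0.0032,0.0042,0.039,0,0],
    [0,-0.0064,0.0084,0.078,0,0],
    [0,-0.0064,0.0084,0.078,0,0],
    [0,-0.0064,0.0084,0.078,0,0],
    [0,-0.0064,0.0084,0.078,0,0],
    [0,-0.0093,0.0118,0.111,0,0],
    [0,-0.0123,0.0151,0.144,0,0],
    [0,-0.0123,0.0151,0.144,0,0],
    [0,-0.0123,0.0151,0.144,0,0],
    [0,-0.0123,0.0151,0.144,0,0],
    [0,-0.0154,0.0185,0.178,0,0],
    [0,-0.0184,0.0218,0.211,0,0],
    [0,-0.0184,0.0218,0.211,0,0],
    [0,-0.0184,0.0218,0.211,0,0],
    [0,-0.0184,0.0218,0.211,0,0],
    [0,-0.0217,0.025,0.245,0,0],
    [0,-0.025,0.028,0.278,0,0],
    [0,-0.025,0.028,0.278,0,0],
    [0,-0.025,0.028,0.278,0,0],
    [0,-0.025,0.028,0.278,0,0]
  ]
}}

```text
time: 32.75
eef_pos: [0.6474, -0.1317, 0.154]
tcp_rot: [0.662, 0.658, 0.253, -0.254]
contact_force: [0.1, 1.1, -1.9]
opening: 0.149
finger_force: 107.6
```

```bash
python3 look.py 11; python3 cnt.py 11; python3 - <<'E'
import cv2,numpy as np
g=lambda f:cv2.imread('pics/'+f)
cv2.imwrite('pics/m11.png',cv2.resize(g('s_11.png')[190:330,230:430],(800,560),interpolation=cv2.INTER_CUBIC))
E
```

```text
[ 0.6474 -0.1317  0.154 ] [ 0.14  1.11 -1.93] [-0.56  0.5   1.59  0.6   1.51 -0.74] 32.75 [-0.     0.67  -0.743]
scene 0.64 [357. 267.] tray mm [76. -5.] IN
scene 0.6 [295. 287.] tray mm [-98.  30.] IN
scene 0.59 [366. 264.] tray mm [102. -11.] IN
scene 0.52 [330. 272.] tray mm [ 6. 21.] IN
scene 0.37 [300. 280.] tray mm [-72.  41.] IN
11 area 141 [359. 261.] [185. 198. 215.] tray [96.  7.]
11 area 34 [302. 280.] [181. 195. 213.] tray [-70.  38.]
11 area 42 [292. 284.] [183. 196. 212.] tray [-97.  40.]
11 area 13 [361. 325.] [131. 158. 169.] tray [ -51. -134.]
```

View pics/m11.png

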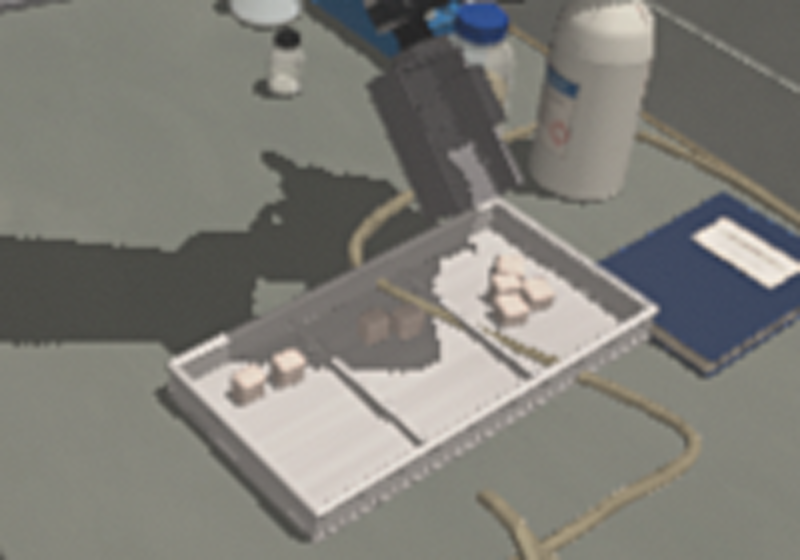

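The picture shows two tablets in the left bay at about (265,375), two in the middle one at (390,325) and four in the right one at (520,290). The scoop is empty. Now I'll take it back and set it down.

>>> {"fn": "apply_moves", "kwargs": {
  "series": [
    [0,0,0.015,0,0,0],
    [0,0.005,0.035,-0.03,0,0],
    [-0.005,0.015,0.055,-0.1,0,0],
    [-0.015,0.03,0.065,-0.18,0,0],
    [-0.03,0.05,0.065,-0.27,0,0],
    [-0.045,0.075,0.065,-0.36,0,0],
    [-0.06,0.1,0.06,-0.45,0,0],
    [-0.075,0.125,0.055,-0.54,0,0],
    [-0.09,0.15,0.05,-0.63,0,0],
    [-0.105,0.175,0.04,-0.72,0,0],
    [-0.12,0.2,0.03,-0.8,0,0],
    [-0.13,0.222,0.02,-0.87,0,0],
    [-0.14,0.24,0.012,-0.915,0,0],
    [-0.144,0.25,0.008,-0.93,0,0],
    [-0.145,0.252,0.007,-0.935,0,0],
    [-0.145,0.252,0.007,-0.935,0,0]
  ]
}}

```text
time: 35.0
eef_pos: [0.5319, 0.0695, 0.1603]
tcp_rot: [0.709, 0.705, 0.0, 0.001]
contact_force: [0.4, 0.1, -2.2]
opening: 0.149
finger_force: 107.5
```

```bash
python3 look.py 12
```

```text
[0.5319 0.0695 0.1603] [ 0.38  0.09 -2.24] [-0.06  0.08  1.99 -0.    1.07 -0.05] 35.0 [ 0.001 -0.001 -1.   ]
scene 0.58 [300. 282.] tray mm [-77.  35.] IN
scene 0.51 [364. 264.] tray mm [98. -8.] IN
scene 0.49 [355. 262.] tray mm [86. 12.] IN
```

>>> {"fn": "apply_moves", "kwargs": {
  "series": [
    [0,0,-0.01,0,0,0],
    [0,0,-0.03,0,0,0],
    [0,0,-0.055,0,0,0],
    [0,0,-0.08,0,0,0],
    [0,0,-0.105,0,0,0],
    [0,0,-0.125,0,0,0],
    [0,0,-0.138,0,0,0],
    [0,0,-0.146,0,0,0],
    [0,0,-0.15,0,0,0],
    [0,0,-0.153,0,0,0],
    [0,0,-0.1545,0,0,0],
    [0,0,-0.155,0,0,0],
    [0,0,-0.1555,0,0,0],
    [0,0,-0.1555,0,0,0]
  ]
}}

```text
time: 37.0
eef_pos: [0.5318, 0.0698, 0.0363]
tcp_rot: [0.709, 0.705, -0.0, 0.0]
contact_force: [-2.6, 0.9, 5.1]
opening: 0.144
finger_force: 108.5
```

>>> {"fn": "apply_moves", "kwargs": {
  "series": [
    [0,0,0,0,0,0],
    [0,0,0,0,0,0],
    [0,0,0,0,0,0],
    [0,0,0,0,0,0],
    [0,0,0,0,0,0],
    [0,0,0,0,0,0],
    [0,0,0.03,0,0,0],
    [0,0,0.08,0,0,0],
    [0,0,0.14,0,0,0],
    [0,0,0.2,0,0,0],
    [0,0.03,0.25,0,0,0],
    [0,0.06,0.27,0,0,0],
    [0,0.06,0.27,0,0,0]
  ],
  "jaw": 1
}}

```text
time: 38.62
eef_pos: [0.5321, 0.1188, 0.2533]
tcp_rot: [0.708, 0.706, 0.001, 0.002]
contact_force: [-0.5, -0.4, -0.4]
opening: 0.998
finger_force: 0.0
```

```bash
python3 look.py 13; python3 cnt.py 13; python3 - <<'E'
import cv2,numpy as np
g=lambda f:cv2.imread('pics/'+f)
cv2.imwrite('pics/m13.png',np.hstack([cv2.resize(g('s_13.png')[130:330,130:400],(486,360)),cv2.resize(g('w_13.png')[:,80:400],(300,360))]))
E
```

```text
[0.5321 0.1188 0.2533] [-0.46 -0.45 -0.44] [ 0.03 -0.    1.9  -0.    1.25  0.04] 38.62 [ 0.004 -0.001 -1.   ]
scene 0.63 [303. 282.] tray mm [-72.  31.] IN
scene 0.58 [356. 268.] tray mm [72. -5.] IN
scene 0.5 [329. 274.] tray mm [-0. 17.] IN
scene 0.39 [355. 261.] tray mm [88. 13.] IN
13 area 13 [352. 221.] [142. 159. 167.] tray [208. 140.]
13 area 88 [360. 259.] [166. 178. 196.] tray [102.  10.]
13 area 29 [358. 266.] [166. 179. 198.] tray [79. -4.]
13 area 26 [323. 269.] [167. 180. 198.] tray [-1. 36.]
13 area 27 [332. 268.] [165. 178. 197.] tray [20. 27.]
13 area 33 [302. 279.] [167. 179. 197.] tray [-68.  38.]
13 area 29 [292. 283.] [168. 180. 199.] tray [-97.  41.]
```

View pics/m13.png

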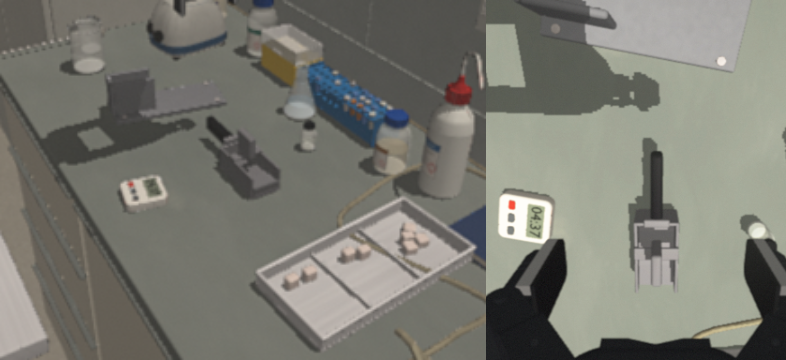

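The scoop stands upright and empty at about (245,160) and the gripper is clear of it. The tray holds 2, 2 and 4 tablets at (300,275), (355,250) and (410,240), and none of the other things have moved.

```bash
python3 -c "
from plant import ctrl
print(ctrl.sign_off())"
```

```text
the job is handed in; nothing more can be done
None
```

The job is done and handed in at about 39 s: the tablets lie two, two and four across the three bays, and the empty scoop stands upright on the open worktop, let go, with nothing else moved.

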